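Hang the second template on the shared hook

TASK

Lift the plywood template with the yellow tab out of its rack and hang it by its hole on the steel hook where the blue template already hangs, in front of the blue one. Slide it gently back along the hook, blue template ahead of it, until you feel the pair come up against the rubber stop and bear lightly on it; then let it hang freely from the hook, close against the blue one, and leave the blue template hanging and everything else undisturbed.

Things in the scene. Friction and masses are not known exactly. Their poses are not given: they have to be found in the camera images.
- stand: Fixed template stand. Origin on the bench, z up, x along the hook from its free tip (towards the robot) back to the post, y = 0 the hook's plane. Wooden foot 180 x 120 x 18 mm, centred at x = +20 mm; post 22 x 30 mm, 216 mm high, centred at x = +75 mm. The hook is a round steel bar, 8 mm thick, level along x, its axis 200 mm above the bench, from the post to x = -55 mm.
- hook_bar (a point): Point on the axis of the hook bar, 200 mm above the bench, at x = -30 mm in the stand's frame (25 mm behind the foot of the lip). Axes as the stand's.
- hook_tip (a point): Top of the upturned lip at the hook's free end, at x = -62 mm in the stand's frame, 216 mm above the bench, 12 mm above the bar's upper side; the lip slopes outwards to x = -66 mm. A hole clears it if it is open from 196 to 216 mm height.
- stop_zone (a point): Point on the bar's axis at x = +7 mm of the stand's frame. A collar with a round black rubber buffer, 32 mm across, is clamped on the bar; its front face is within 20 mm of this point either way, differs every time and is not measured: find it by feel. The buffer gives 1 mm per 4 N, up to 3 mm, then is hard; the collar does not shift.
- first_template: Blue template hanging on the hook: plate 9 mm thick (its x), 70 mm wide (96 over the round ears), 136 mm high, 0.08 to 0.15 kg. Origin in the middle of its lower edge, axes as the stand's. It rests loosely anywhere along the bar; about 0.5 to 1.5 N slides it. Its top is 19 mm above the bar's axis. A push over 8 N damages it.
- first_template_seat (a point): The point of the blue template where the bar's axis lies when it hangs: in the middle of its thickness, in the hole, 117.4 mm above its lower edge.
- second_template: Plywood template to be hung, upright in the rack's slot: plate 9 mm thick (its x), 70 mm wide (96 over the round ears), 194 mm high, 0.08 to 0.15 kg. Origin in the middle of its lower edge, z up. Yellow tab 36 mm wide, 134 to 194 mm above the lower edge: pinch its upper 40 mm across the thickness, from above, to keep the fingers above the blue one. Either face may be in front.
- second_template_seat (a point): Where the bar's axis lies when the plywood template hangs: mid-thickness, 117.4 mm above its lower edge, 4.6 mm under the ridge of the hole. Hole 26 mm wide, level lower edge 27.4 mm below this point, roof sloping 30 degrees to each side of the ridge. To pass the lip, carry this point about 18 mm (15 to 22) above the bar's axis.
- rack: Fixed wooden rack, 100 x 110 mm, 40 mm high, origin in the middle of its underside. One slot 13 mm wide across the middle, along y, open at both ends, with its floor 12 mm above the bench; the plywood template stands in it.
- sanding_block: Bystander: cork sanding block 56 x 97 x 30 mm with a red sole, lying loose on the bench between stand and rack and nearer the robot. Origin in the middle of its underside.
- mallet: Bystander: wooden mallet lying on the bench on the far side, head 60 mm in diameter and 85 mm long, handle 22 mm thick along its x, 235 mm overall, origin under the middle of the handle.
- glue: Bystander: yellow glue bottle with red cap, 52 mm in diameter, 120 mm high, standing on the far side of the bench. Origin in the middle of its underside.
Not all that is in view belongs to the job. What is shaped like the rack but pink or red is not meant.

How it is judged:
On the way, in this order (a step that is already met when the one before it is completed fails the run):
1. the plywood template has been lifted clear of the rack (z of second_template in the frame of rack above 0.045 m), for 0.1 s.
2. with the bar through its hole, behind the lip, the plywood template pushes the pair against the stop: it bears on the blue one with more than 2 N for 0.2 s (contact force between second_template and first_template above 2 N and x of second_template_seat in the frame of hook_bar between -0.018 and 0.06 m and y of second_template_seat in the frame of hook_bar between -0.013 and 0.013 m and z of second_template_seat in the frame of hook_bar between -0.006 and 0.025 m), for 0.2 s.
At the end, for the whole second after the job is handed in: Both templates hang free and still, upright within 0.2 rad, each seat point within 5 mm of the bar's axis sideways and down, 4 mm up; the plywood one behind the lip and in front of the blue one, seat points under 16 mm apart (plates are 9 mm thick) (x of second_template_seat in the frame of hook_bar between -0.015 and 0.06 m and y of second_template_seat in the frame of hook_bar between -0.005 and 0.005 m and z of second_template_seat in the frame of hook_bar between -0.005 and 0.004 m and y of first_template_seat in the frame of hook_bar between -0.005 and 0.005 m and z of first_template_seat in the frame of hook_bar between -0.005 and 0.004 m and x of first_template_seat in the frame of hook_bar below 0.07 m and distance between second_template_seat and first_template_seat below 0.016 m and angle between each of second_template, first_template's own z axis and vertical below 0.2 rad and linear speed of each of second_template, first_template below 0.05 m/s); the robot touches nothing.
It fails at once if the plywood template pushes the blue one with more than 8 N (contact force between second_template and first_template above 8 N).
It fails at once if the plywood template is pressed on the stand with more than 20 N (contact force between second_template and stand above 20 N).
It fails at once if the blue template is lifted more than 10 mm off the bar, slid out past the lip, or falls (z of first_template_seat in the frame of hook_bar above 0.01 m or z of first_template_seat in the frame of hook_bar below -0.012 m or x of first_template_seat in the frame of hook_bar below -0.028 m).
It fails at once if the blue template is gripped or pushed by the fingers with more than 4 N (contact force between the fingers and first_template above 4 N).
It fails at once if the sanding block, mallet or glue bottle is moved by more than 15 mm (distance of any of sanding_block, mallet, glue from where it was at the start of the episode above 0.015 m).
It also fails if it takes over 54 s, if anything falls off the work surface, if the arm or the gripper's body presses on something with over 40 N, if the wrist force passes 120 N, or if a joint passes its speed limit or range.

ROBOT

A 6-joint arm with a two-finger parallel gripper is mounted at the origin on the work surface. World frame = base frame: x ahead of the robot, y to its left, z up, the work surface at z = 0. Lengths are in m, angles in rad, forces in N, time in s.
With the tool pointing down it reaches from about 0.375 to 0.925 m from the base axis. Payload 5.7 kg.
Tool frame: the origin (TCP) lies at the very end of the fingers, on their centre line; the grasp point (between the pads) lies 19 mm behind it; z points along the fingers, y is the direction in which the jaws open and shut (so a half turn about z gives the same grasp; the last joint's range is limited). The gripper opens to 88 mm and grips with 3 to 60 N. Pads are 20 mm wide; open, the fingers measure 115 mm over their backs; the gripper's body (75 mm by 178 mm) begins 61 mm behind the grasp point.
Start: joints at [1.235, 0.359, 1.51, -0, 1.272, -0.115], TCP at [0.131, 0.585, 0.223] pointing down, gripper open.
Joint ranges: [-2.97, 2.97], [-1.01, 2.36], [0.21, 2.38], [-0.96, 4.11], [0.2, 2.71], [-2.98, 2.98]. Speed limits (rad/s): [2.39, 2.39, 3.14, 3.14, 3.14, 3.14].

INTERFACE

Orientations are given as a 3x3 rotation matrix whose columns are the frame's x, y, z axes.
In Python, from workcell import robot gives the robot as it stands.
- The arm moves only by the shell command python3 -m inch 'ROWS'. ROWS is JSON, a list of rows, each a list of 3 entries, a list of its own where there are three numbers: the turn, a rotation vector about the tool's x, y, z in degrees, then the shift along the tool's x, y, z in m, then the opening, from 0 (shut) to 1 (fully open). A call has 1 to 8 rows; each row shifts and turns the commanded pose from where the row before left it, along the tool's axes as they then stand; what a row does not reach is not made up. A row lasts 1/12 s, in which the tool goes at most 41.7 mm and 7.16 degrees, less where a joint would pass 70% of its speed; a pose out of reach is approached as far as the arm can. A call with a gripper value outside its range is refused whole. The fingers move at their own pace and stop on an object; the grip force is fixed at half the most. Time passes only in rows, so rows that do not move let the fingers close. It gives the time, the measured TCP pose, the force and the opening at its end, in the units of the state.
- robot.get_obs(): the state, without advancing time (a new reading comes with each control period).
- robot.snapshot(name): name is "side" or "top" or "wrist"; returns a dict with "color" (480x640x3 uint8, blue, green, red), "z_map" (480x640 float32, m along the optical axis (not along the pixel's ray), 0 where there is no reading), "fx", "fy", "cx", "cy" (pixels), "extrinsics" (4x4, takes a point from world to camera coordinates). Camera axes: x right, y up, looking along -z (the intrinsics and any distortion apply to the point x, -y, -z); pixel columns grow to the right and rows downward; lengths in m; the calibration is good to about 2 mm. A picture is of the moment at which its call begins.
- robot.sign_off(): hands the job in, once; it reports no verdict.
Trained networks look in the newest picture that a camera, given by its name, has taken for a name from the list of things; names that differ only in an ending like _2 or _b are one class to them, and where a whole thing is asked for, a point or a joint stands for the part that bears it (a point fixed in the world has none). Each returns a list of dicts, best first, with "confidence" (0 to 1); they miss things now and then, are a little off and sometimes report something else, mostly with a low value. They report only what shows in the picture. A call takes as long as a camera call. They do not tell look-alikes from the thing itself.
- robot.outline_of(camera, label): "region" (480x640 bool, what is visible of it) and "rect" ([left, top, right, bottom] in pixels, round what is visible of it).
- robot.landmark_of(camera, label): "at" ([row, column] in pixels: a listed point, or the origin of a listed thing).
The state is a dict: "time": time; "joints": joint angles; "joint_vel": joint speeds; "tau": joint torques, N m; "eef_pos": TCP position; "orientation": TCP orientation; "ft_force": force on the tool from outside, world axes, zero at the start; "ft_torque": the same for the moment, N m; "grip_width": finger opening in m.
Only numpy, scipy, OpenCV 4.12 (cv2) and the standard library are available. Lean on these libraries where they do the work, as an engineer would, in place of code of your own. Each camera call takes 0.05 s, during which the arm holds its last target. There are 200 camera calls.

## Working session

There is one attempt and no reset: what is moved stays moved. The work goes in short steps, Python scripts to look and compute and a shell command to move; the robot and the scene stay as the last step left them, time stands still between calls to the robot, and variables do not carry over. Pictures are saved under pics/ and viewed, about 8 in all and at most 12, crops included, and the job is handed in when it is done.

```bash
ls; mkdir -p pics
cat > h.py <<'E'
import numpy as np, cv2
from workcell import robot
def ray(s,r,c,z=None):
    """world point of pixel; z: depth along the axis (else z_map)"""
    z = s["z_map"][int(r),int(c)] if z is None else z
    p=np.array([(c-s["cx"])/s["fx"]*z, -(r-s["cy"])/s["fy"]*z, -z, 1])
    return (np.linalg.inv(s["extrinsics"])@p)[:3]
def cloud(s):
    v,u=np.mgrid[0:480,0:640]; z=s["z_map"]
    P=np.stack([(u-s["cx"])/s["fx"]*z,-(v-s["cy"])/s["fy"]*z,-z,np.ones_like(z)],-1)
    return (P@np.linalg.inv(s["extrinsics"]).T)[...,:3]
E
python3 - <<'E'
from h import *
np.set_printoptions(precision=4,suppress=True)
S={n:robot.snapshot(n) for n in("side","top")}
cv2.imwrite("pics/a.png",cv2.resize(np.vstack([S["side"]["color"],S["top"]["color"]]),(450,675))[:600] if 0 else cv2.resize(np.hstack([S["side"]["color"],S["top"]["color"]]),(800,300)))
o=robot.get_obs(); print(o["time"],o["eef_pos"],o["orientation"],o["ft_force"],o["grip_width"])
for n in S:
    s=S[n]; print(n,s["fx"],s["cx"],s["cy"],"cam at",np.linalg.inv(s["extrinsics"])[:3,3])
    C=cloud(s)
    for l in("stand","rack","second_template","first_template","sanding_block","mallet","glue"):
        for d in robot.outline_of(n,l)[:3]:
            P=C[d["region"]&(s["z_map"]>0)]
            print(l,round(d["confidence"],2),d["rect"],np.percentile(P,[2,50,98],axis=0).round(3).tolist())
    for l in("hook_bar","hook_tip","first_template_seat","second_template_seat","second_template","rack","stand"):
        for d in robot.landmark_of(n,l)[:2]: print(l,round(d["confidence"],2),d["at"],ray(s,*d["at"]))
E
```

```text
pics
0.1 [0.1312 0.5848 0.2219] [[-0.9757  0.219  -0.0005]
 [ 0.219   0.9757 -0.0016]
 [ 0.0002 -0.0016 -1.    ]] [ 0.4826 -0.5123  0.4837] 0.08746961568664653
side 434.57299782933194 320.28407078759676 235.685718817477 cam at [0.1994 0.5881 0.8524]
stand 0.64 [352.6, 128.3, 431.4, 228.1] [[0.513, -0.279, 0.005], [0.615, -0.217, 0.021], [0.685, -0.161, 0.216]]
rack 0.93 [205.1, 244.0, 267.7, 302.1] [[0.693, 0.168, 0.004], [0.734, 0.228, 0.04], [0.795, 0.277, 0.044]]
rack 0.91 [344.1, 223.5, 403.6, 274.6] [[0.487, -0.094, 0.006], [0.53, -0.029, 0.041], [0.585, 0.012, 0.044]]
rack 0.88 [279.3, 266.3, 342.9, 322.6] [[0.52, 0.108, 0.003], [0.551, 0.176, 0.04], [0.629, 0.216, 0.044]]
second_template 0.89 [289.6, 234.1, 327.3, 299.6] [[0.567, 0.102, 0.037], [0.575, 0.162, 0.104], [0.645, 0.2, 0.208]]
first_template 0.96 [395.1, 139.4, 420.1, 191.5] [[0.548, -0.405, 0.002], [0.554, -0.214, 0.149], [0.625, -0.175, 0.221]]
mallet 0.62 [244.1, 207.6, 326.5, 262.6] [[0.635, 0.006, 0.001], [0.708, 0.066, 0.041], [0.857, 0.104, 0.064]]
mallet 0.37 [394.0, 139.7, 422.3, 193.5] [[0.548, -0.259, 0.0
[... 1582 characters left out ...]
 0.017, 0.03], [0.424, 0.062, 0.035]]
mallet 0.82 [309.3, 104.4, 349.4, 217.7] [[0.635, 0.02, 0.0], [0.683, 0.061, 0.045], [0.855, 0.1, 0.063]]
glue 0.67 [458.4, 133.2, 492.9, 164.8] [[0.754, -0.253, 0.013], [0.772, -0.227, 0.081], [0.8, -0.211, 0.123]]
hook_bar 0.58 [257.2, 484.9] [ 0.5542 -0.2113  0.218 ]
hook_tip 0.85 [278.5, 487.3] [ 0.5169 -0.2172  0.2131]
first_template_seat 0.61 [259.5, 490.3] [ 0.5504 -0.2207  0.2182]
second_template_seat 0.75 [241.1, 280.9] [0.574  0.1487 0.2058]
second_template 0.52 [242.5, 285.1] [0.5716 0.1411 0.2079]
rack 0.83 [319.0, 136.9] [0.4131 0.4531 0.0106]
rack 0.76 [247.6, 282.9] [0.5694 0.153  0.0146]
stand 0.59 [244.6, 458.9] [ 0.585  -0.2147  0.0155]
```

View pics/a.png

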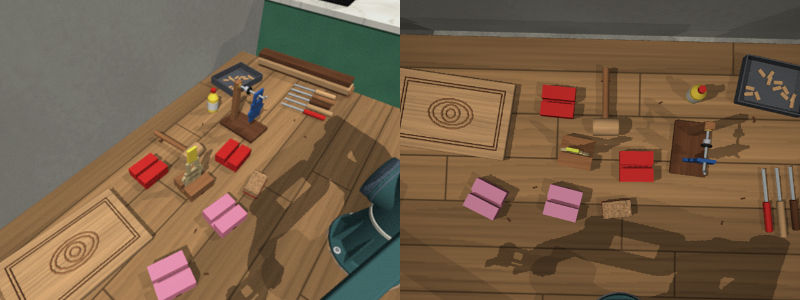

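Run:
```python
from h import *
np.set_printoptions(precision=4,suppress=True)
a=robot.snapshot("side");b=robot.snapshot("top")
cv2.imwrite("pics/b.png",np.hstack([cv2.resize(a["color"][220:330,260:360],(400,440),interpolation=2),cv2.resize(b["color"][190:300,240:340],(400,440),interpolation=2)]))
C=cloud(b)
def fit(m,name):
    P=C[m]; xy=P[:,:2]; r=cv2.minAreaRect(np.float32(xy*1000)); print(name,len(P),r,P[:,2].mean())
rackm=np.zeros((480,640),bool)
# top edge of plywood template
T=np.zeros((480,640),bool);T[225:256,255:306]=1
fit(T&(C[...,2]>.195),"tab top"); 
T2=np.zeros((480,640),bool);T2[205:285,245:320]=1
fit(T2&(abs(C[...,2]-.04)<.004),"rack top")
T3=np.zeros((480,640),bool);T3[180:300,420:520]=1
fit(T3&(abs(C[...,2]-.018)<.004),"stand foot")
fit(T3&(abs(C[...,2]-.216)<.004)&(C[...,0]>.6),"post top")
m=T3&(C[...,2]>.19)&(C[...,0]<.6)
fit(m&(C[...,0]>.54)&(C[...,0]<.575)&(C[...,2]>.212),"blue top")
fit(m&(C[...,0]>.58)&(abs(C[...,2]-.204)<.004),"bar behind")
print(C[m&(C[...,0]<.54)])
print([ (x,C[T3&(C[...,2]>.18)&(abs(C[...,0]-x)<.003)][:,[1,2]].mean(0)) for x in np.arange(.515,.69,.012)])
```

```text
tab top 113 ((558.77001953125, 131.76229858398438), (95.18409729003906, 20.998315811157227), 56.11406707763672) 0.26430248995032496
rack top 1977 ((586.218994140625, 148.0346221923828), (117.46842956542969, 122.71652221679688), 79.7832260131836) 0.04017545577404978
stand foot 3254 ((600.4276733398438, -225.47901916503906), (121.10919189453125, 179.99107360839844), 83.99835205078125) 0.018170599224164207
post top 233 ((633.2276611328125, -229.89852905273438), (30.718090057373047, 66.93199157714844), 86.16913604736328) 0.21539884410323415
blue top 169 ((555.0347900390625, -221.56500244140625), (54.868019104003906, 9.05575942993164), 84.39965057373047) 0.21847093133832332
bar behind 48 ((589.1343994140625, -223.58078002929688), (30.612424850463867, 18.370454788208008), 83.45164489746094) 0.2032164360602716
[[ 0.5235  0.0981  1.2981]
 [ 0.5235  0.0981  1.2981]
 [ 0.5235  0.0981  1.2981]
 [ 0.5235  0.0981  1.2981]
 [ 0.5235  0.0981  1.2981]
 [ 0.5235  0.0981  1.2981]
 [ 0.5235  0.0981  1.2981]
 [ 0.5235  0.0981  1.2981]
 [ 0.5235  0.0981  1.2981]
 [ 0.5235  0.0981  1.2981]
 [ 0.5235  0.09
[... 2959 characters left out ...]
0001), array([-0.2101,  0.2043])), (np.float64(0.5750000000000001), array([-0.2228,  0.2028])), (np.float64(0.5870000000000001), array([-0.2243,  0.2025])), (np.float64(0.5990000000000001), array([-0.2216,  0.2119])), (np.float64(0.6110000000000001), array([-0.2247,  0.2087])), (np.float64(0.6230000000000001), array([-0.2278,  0.2033])), (np.float64(0.6350000000000001), array([-0.2287,  0.2031])), (np.float64(0.6470000000000001), array([-0.2272,  0.2103])), (np.float64(0.6590000000000001), array([-0.2281,  0.2121])), (np.float64(0.6710000000000002), array([nan, nan])), (np.float64(0.6830000000000002), array([nan, nan]))]<stdin>:21: RuntimeWarning: Mean of empty slice.
  ret = um.true_divide(
```

View pics/b.png

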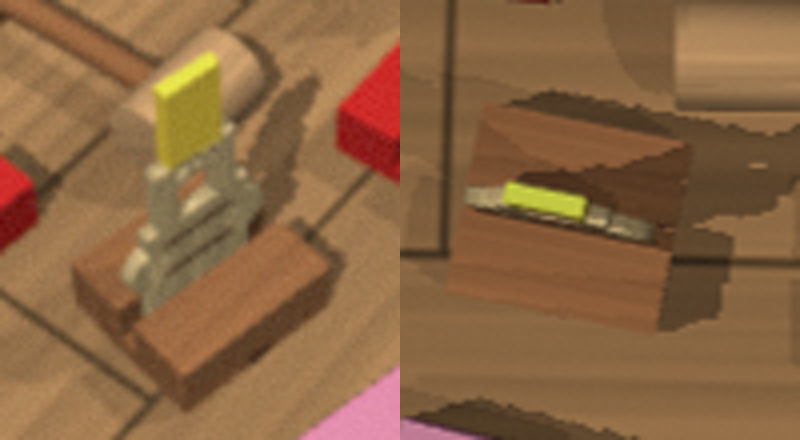

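Run:
```python
from h import *
np.set_printoptions(precision=4,suppress=True)
for n,sl in(("top",(225,256,255,306)),("side",(225,300,280,335))):
    b=robot.snapshot(n);C=cloud(b); ok=b["z_map"]>0
    T=np.zeros((480,640),bool);T[sl[0]:sl[1],sl[2]:sl[3]]=1
    T&=ok
    for lo,hi in((.198,.215),(.16,.2),(.10,.16),(.06,.1)):
        P=C[T&(C[...,2]>lo)&(C[...,2]<hi)]
        if len(P)<8: continue
        print(n,lo,len(P),cv2.minAreaRect(np.float32(P[:,:2]*1000)),P.mean(0),P.max(0))
        if n=="side": 
            U=np.linalg.svd(P-P.mean(0))[2]; print("normal",U[2],np.degrees(np.arctan2(U[2][1],U[2][0])))
    rk=(abs(C[...,2]-.04)<.002)&ok&(C[...,0]>.5)&(C[...,0]<.65)&(C[...,1]>.08)&(C[...,1]<.23)
    k=cv2.morphologyEx(rk.astype(np.uint8),cv2.MORPH_OPEN,np.ones((3,3)))>0
    print("rack",cv2.minAreaRect(np.float32(C[k][:,:2]*1000)))
```

```text
top 0.198 104 ((576.3626708984375, 157.34735107421875), (35.842674255371094, 8.946194648742676), 79.80451202392578) [0.5763 0.1572 0.2059] [0.5826 0.1754 0.2112]
top 0.16 21 ((572.1741333007812, 157.1982421875), (8.610652923583984, 37.24927520751953), 3.4745633602142334) [0.5724 0.1539 0.1807] [0.5776 0.176  0.1994]
top 0.1 89 ((576.1448974609375, 157.60806274414062), (69.61239624023438, 8.816900253295898), 80.20033264160156) [0.5739 0.1513 0.1295] [0.586  0.1923 0.1554]
top 0.06 96 ((575.8971557617188, 157.13037109375), (94.93538665771484, 9.407878875732422), 79.6811752319336) [0.5739 0.1535 0.0829] [0.5889 0.2042 0.1   ]
rack ((587.5507202148438, 147.19509887695312), (94.41947174072266, 65.0859375), 23.49045181274414)
side 0.198 111 ((578.1819458007812, 159.032470703125), (35.66438674926758, 11.989723205566406), 75.41987609863281) [0.5767 0.1603 0.2053] [0.5851 0.1773 0.2095]
normal [-0.7253  0.1692  0.6674] 166.87077977299836
side 0.16 209 ((574.2018432617188, 159.75607299804688), (37.737457275390625, 10.614555358886719), 67.13594055175781) [0.5751 0.1618 0.18  ] [0.5862 0.1778 0.1999]
normal [ 0.9675 -0.2525  0.0107] -14.626411471571089
side 0.1 397 ((577.9557495117188, 158.44541931152344), (70.32569885253906, 12.263874053955078), 80.54053497314453) [0.5759 0.162  0.1282] [0.5879 0.1933 0.1598]
normal [ 0.9787 -0.2032  0.0307] -11.728807633860871
side 0.06 452 ((618.9833374023438, 107.52843475341797), (75.11009216308594, 198.89955139160156), 39.14360809326172) [0.5909 0.1435 0.0766] [0.6792 0.2062 0.1   ]
normal [-0.1707  0.0298 -0.9849] 170.09602013767628
rack ((564.701171875, 151.10665893554688), (95.6593017578125, 102.64936065673828), 64.06835174560547)
```

The brown rack with the plywood template and yellow tab is at top pixel (281,241). The pink and red racks, at top pixels (137,319), (254,164) and others, are empty look-alikes. The crop confirms that only the brown one carries the yellow-tabbed template. Its tab centre is at (0.576, 0.157), its top at z 0.206 (expected 0.012+0.194) and its plate normal at −10°. The stand is at yaw −6°. Turning and going above the tab now.

```bash
python3 -m inch '[[[0,0,6.72],[0,0,-0.005],1],[[0,0,6.72],[0,0,-0.005],1],[[0,0,6.72],[0,0,-0.005],1],[[0,0,6.72],[0,0,-0.005],1],[[0,0,6.72],[0,0,-0.005],1],[[0,0,6.72],[0,0,-0.005],1],[[0,0,6.72],[0,0,-0.005],1],[[0,0,6.72],[0,0,-0.005],1]]'
python3 -m inch '[[[0,0,6.72],[0,0,0],1],[[0,0,6.72],[0,0,0],1],[[0,0,6.72],[0,0,0],1],[[0,0,6.72],[0,0,0],1],[[0,0,6.72],[0,0,0],1],[[0,0,0],[0,0,0],1]]'
```

```text
time: 2.37
eef_pos: [0.1314, 0.5854, 0.2629]
orientation: [[-0.395, 0.919, -0.0], [0.919, 0.395, -0.0], [-0.0, -0.0, -1.0]]
ft_force: [-0.5, -0.8, 0.1]
grip_width: 0.0879
time: 2.87
eef_pos: [0.1314, 0.5854, 0.2626]
orientation: [[0.178, 0.984, -0.0], [0.984, -0.178, -0.0], [-0.0, 0.0, -1.0]]
ft_force: [0.2, 0.9, -0.7]
grip_width: 0.0878
```

```bash
python3 -m inch '[[[0,0,0],[-0.0215,0.0321,0],1],[[0,0,0],[-0.0215,0.0321,0],1],[[0,0,0],[-0.0215,0.0321,0],1],[[0,0,0],[-0.0215,0.0321,0],1],[[0,0,0],[-0.0215,0.0321,0],1],[[0,0,0],[-0.0215,0.0321,0],1],[[0,0,0],[-0.0215,0.0321,0],1],[[0,0,0],[-0.0215,0.0321,0],1]]'
python3 -m inch '[[[0,0,0],[-0.0215,0.0321,0],1],[[0,0,0],[-0.0215,0.0321,0],1],[[0,0,0],[-0.0215,0.0321,0],1],[[0,0,0],[-0.0215,0.0321,0],1],[[0,0,0],[-0.0215,0.0321,0],1],[[0,0,0],[-0.0215,0.0321,0],1],[[0,0,0],[-0.0215,0.0321,0],1],[[0,0,0],[-0.0215,0.0321,0],1]]'
python3 -m inch '[[[0,0,0],[0,0,0],1]]'
python3 - <<'E'
from h import *
np.set_printoptions(precision=4,suppress=True)
s=robot.snapshot("wrist"); C=cloud(s); ok=(s["z_map"]>0)
cv2.imwrite("pics/c.png",s["color"])
o=robot.get_obs(); R,t=o["orientation"],o["eef_pos"]
b=s["color"].astype(int); yel=(b[...,2]>120)&(b[...,1]>120)&(b[...,0]<100)
P=C[ok&yel]; print(len(P),P.mean(0),P.max(0),P.min(0))
for lo in(.195,.1):
    Q=C[ok&(C[...,2]>lo)&(C[...,2]<.215)&(abs(C[...,0]-.576)<.03)&(abs(C[...,1]-.157)<.06)]
    print(len(Q),cv2.minAreaRect(np.float32(Q[:,:2]*1000)))
    print("tool coords",((Q-t)@R).min(0),((Q-t)@R).max(0))
E
```

```text
time: 3.53
eef_pos: [0.3554, 0.3699, 0.2628]
orientation: [[0.17, 0.986, 0.0], [0.986, -0.17, 0.0], [0.0, 0.0, -1.0]]
ft_force: [-1.4, 0.5, -0.5]
grip_width: 0.0879
time: 4.2
eef_pos: [0.5786, 0.1557, 0.2628]
orientation: [[0.17, 0.985, 0.0], [0.985, -0.17, 0.0], [0.0, 0.0, -1.0]]
ft_force: [-0.1, 0.5, 0.6]
grip_width: 0.088
time: 4.28
eef_pos: [0.5827, 0.1524, 0.2626]
orientation: [[0.174, 0.985, 0.004], [0.985, -0.174, -0.002], [-0.002, 0.004, -1.0]]
ft_force: [0.2, 0.1, 0.8]
grip_width: 0.0879
140693 [0.5869 0.1584 0.0051] [0.9324 0.3673 0.3679] [ 0.1855 -0.2105 -0.0052]
1008 ((579.8259887695312, 159.093994140625), (36.1156120300293, 8.766096115112305), 79.9104232788086)
tool coords [-0.0137 -0.0053  0.0558] [0.0224 0.0035 0.0672]
1629 ((581.3746948242188, 167.12594604492188), (52.50165557861328, 9.013581275939941), 79.3673324584961)
tool coords [-0.0137 -0.0053  0.0558] [0.0388 0.0038 0.1623]
```

```bash
python3 -m inch '[[[0,0,0],[0.004,-0.001,0],1],[[0,0,0],[0,0,0.02],1],[[0,0,0],[0,0,0],1],[[0,0,0],[0,0,0],1]]'
cat > m.py <<'E'
from h import *
np.set_printoptions(precision=4,suppress=True)
s=robot.snapshot("wrist"); C=cloud(s); ok=(s["z_map"]>0)
cv2.imwrite("pics/c.png",s["color"])
o=robot.get_obs(); R,t=np.array(o["orientation"]),o["eef_pos"]; print(t,R.tolist())
Q=C[ok&(C[...,2]>.195)&(C[...,2]<.215)&(abs(C[...,0]-.576)<.03)&(abs(C[...,1]-.157)<.06)]
print(len(Q),cv2.minAreaRect(np.float32(Q[:,:2]*1000)))
print("tool coords",((Q-t)@R).min(0),((Q-t)@R).max(0))
E
python3 m.py
```

```text
time: 4.67
eef_pos: [0.575, 0.1626, 0.2419]
orientation: [[0.171, 0.985, -0.003], [0.985, -0.171, -0.0], [-0.001, -0.003, -1.0]]
ft_force: [-0.2, 0.0, 0.4]
grip_width: 0.0878
[0.5758 0.1626 0.2428] [[0.17138897450197468, 0.9852026160237339, -0.0012746760969712188], [0.9852034053315395, -0.17138917122809535, -4.592259434625709e-05], [-0.0002637087399286868, -0.0012479446050792666, -0.9999991865456506]]
1179 ((580.022216796875, 159.04684448242188), (36.506690979003906, 8.919122695922852), 80.22013092041016)
tool coords [-0.0211  0.0003  0.0363] [0.0154 0.0092 0.0476]
```

View pics/c.png

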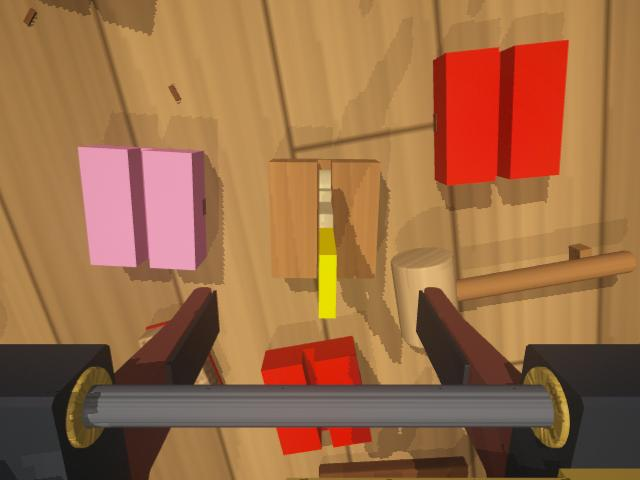

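The view shows the tab's top face at columns 319–336 (row 285) and the fingers' midpoint at about 318, so the tab is about 4–5 mm to tool +y. The depth reading agrees. Correcting, descending and gripping.

```bash
python3 -m inch '[[[0,0,0],[-0.003,0.0047,0],1],[[0,0,0],[0,0,0.018],1],[[0,0,0],[0,0,0.018],1],[[0,0,0],[0,0,0.018],1],[[0,0,0],[0,0,0.017],1],[[0,0,0],[0,0,0],1],[[0,0,0],[0,0,0],1]]'
python3 m.py
python3 -m inch '[[[0,0,0],[0,0,0],0],[[0,0,0],[0,0,0],0],[[0,0,0],[0,0,0],0],[[0,0,0],[0,0,0],0],[[0,0,0],[0,0,0],0],[[0,0,0],[0,0,0],0],[[0,0,0],[0,0,0],0],[[0,0,0],[0,0,0],0]]'
```

```text
time: 5.3
eef_pos: [0.581, 0.1577, 0.1718]
orientation: [[0.173, 0.985, -0.001], [0.985, -0.173, -0.0], [-0.0, -0.001, -1.0]]
ft_force: [0.2, -0.1, -0.2]
grip_width: 0.0878
[0.5818 0.1579 0.1727] [[0.17341304201997335, 0.9848486289054303, 0.0010464227027092816], [0.9848491525553992, -0.17341321046185107, 7.175113653766022e-05], [0.00025212752881850054, 0.0010181259291225009, -0.9999994499254996]]
2259 ((580.1688842773438, 161.1625518798828), (32.940948486328125, 9.027427673339844), 79.87837982177734)
tool coords [-0.0135 -0.0067 -0.0339] [ 0.0194  0.0024 -0.0224]
time: 6.02
eef_pos: [0.5812, 0.1577, 0.1716]
orientation: [[0.174, 0.985, -0.0], [0.985, -0.174, -0.0], [-0.0, -0.0, -1.0]]
ft_force: [0.3, -0.0, 0.4]
grip_width: 0.0379
```

```bash
python3 -m inch '[[[0,0,0],[0,0,0],0],[[0,0,0],[0,0,0],0],[[0,0,0],[0,0,0],0],[[0,0,0],[0,0,0],0],[[0,0,0],[0,0,0],0],[[0,0,0],[0,0,0],0],[[0,0,0],[0,0,0],0]]'
```

```text
time: 6.6
eef_pos: [0.5812, 0.1577, 0.1717]
orientation: [[0.174, 0.985, 0.0], [0.985, -0.174, -0.0], [-0.0, 0.0, -1.0]]
ft_force: [0.3, -0.1, -0.9]
grip_width: 0.0088
```

```bash
python3 -m inch '[[[0,0,0],[0,0,-0.01],0],[[0,0,0],[0,0,-0.015],0],[[0,0,0],[0,0,-0.02],0],[[0,0,0],[0,0,-0.02],0],[[0,0,0],[0,0,-0.02],0],[[0,0,0],[0,0,-0.015],0],[[0,0,0],[0,0,0],0],[[0,0,0],[0,0,0],0]]'
cat > m2.py <<'E'
from h import *
np.set_printoptions(precision=4,suppress=True)
o=robot.get_obs(); R,t=np.array(o["orientation"]),np.array(o["eef_pos"]); print(o["time"],t,o["ft_force"],o["grip_width"],"yaw_y",np.degrees(np.arctan2(R[1,1],R[0,1])))
import sys
for n in sys.argv[1:]:
    s=robot.snapshot(n); C=cloud(s); ok=s["z_map"]>0
    cv2.imwrite("pics/%s_%.1f.png"%(n,o["time"]),s["color"])
    for l in("second_template","second_template_seat","first_template_seat","hook_tip","hook_bar"):
        for d in robot.landmark_of(n,l)[:1]: print(n,l,round(d["confidence"],2),d["at"],ray(s,*d["at"]))
    for d in robot.outline_of(n,"second_template")[:1]:
        P=C[d["region"]&ok]; q=(P-t)@R; print("outline",round(d["confidence"],2),d["rect"],"tool-coords pct",np.percentile(q,[2,50,98],axis=0).tolist())
        q=q[np.abs(q[:,1])<.03]; 
        for z0 in(.02,.05,.08,.11,.13): 
            k=abs(q[:,2]-z0)<.012
            if k.sum()>8: print(z0,k.sum(),np.percentile(q[k],[3,50,97],axis=0).tolist())
E
python3 m2.py side top
```

```text
time: 7.27
eef_pos: [0.5817, 0.1578, 0.2727]
orientation: [[0.174, 0.985, 0.002], [0.985, -0.174, 0.0], [0.001, 0.002, -1.0]]
ft_force: [0.2, -0.1, -2.1]
grip_width: 0.0092
7.2667 [0.5817 0.1578 0.2727] [ 0.2409 -0.0757 -2.0632] 0.009246792342617932 yaw_y -10.011216727913007
side second_template 0.95 [266.6, 304.7] [0.5766 0.1695 0.1277]
side second_template_seat 0.66 [230.1, 308.7] [0.6777 0.0356 0.0588]
side first_template_seat 0.71 [149.2, 411.4] [ 0.5546 -0.2049  0.2199]
side hook_tip 0.95 [155.2, 430.7] [ 0.6138 -0.4894  0.0014]
side hook_bar 0.58 [153.2, 412.1] [ 0.5524 -0.2082  0.2072]
top first_template_seat 0.9 [258.5, 485.2] [ 0.5519 -0.2115  0.2191]
top hook_tip 0.64 [275.4, 487.5] [ 0.5224 -0.217   0.2149]
top hook_bar 0.84 [257.6, 486.6] [ 0.5535 -0.2135  0.2207]
outline 0.64 [433.1, 193.6, 503.2, 283.7] tool-coords pct [[-0.42874800546261566, -0.0019305407906796245, 0.05622831922672642], [-0.363403425311536, 0.08939594900785403, 0.25347825020017295], [-0.31476393191861457, 0.16803241197670224, 0.2625435648701705]]
0.05 19 [[-0.3830823008675273, 0.00048074840612587135, 0.05350210994443545], [-0.3800058285284062, 0.004055264758670801, 0.05774199487895298], [-0.3766900881430782, 0.007768758566952974, 0.060567176613879135]]
0.08 40 [[-0.38265595881031195, 0.010154482859585303, 0.0684339759172696], [-0.37792911899708237, 0.019716143852867334, 0.06974013132662013], [-0.37509241098406754, 0.029595842765907092, 0.07338385326825082]]
```

Lifted: force z is about −1.5 N, which fits the template's weight, and the width is 9.2 mm. Carrying it to in front of the hook.

```bash
python3 -m inch '[[[0,0,-2],[0,0,0],0],[[0,0,-2],[0,0,0],0],[[0,0,0],[-0.0150,-0.0030,0],0],[[0,0,0],[-0.0237,-0.0048,0],0],[[0,0,0],[-0.0237,-0.0048,0],0],[[0,0,0],[-0.0237,-0.0048,0],0],[[0,0,0],[-0.0237,-0.0048,0],0],[[0,0,0],[-0.0237,-0.0048,0],0]]'
python3 -m inch '[[[0,0,0],[-0.0237,-0.0048,0],0],[[0,0,0],[-0.0237,-0.0048,0],0],[[0,0,0],[-0.0237,-0.0048,0],0],[[0,0,0],[-0.0237,-0.0048,0],0],[[0,0,0],[-0.0237,-0.0048,0],0],[[0,0,0],[-0.0237,-0.0048,0],0],[[0,0,0],[-0.0237,-0.0048,0],0],[[0,0,0],[-0.0237,-0.0048,0],0]]'
python3 -m inch '[[[0,0,0],[-0.0237,-0.0048,0],0],[[0,0,0],[-0.015,-0.003,0],0],[[0,0,0],[-0.010,-0.002,0],0],[[0,0,0],[0,0,0],0],[[0,0,0],[0,0,0],0]]'
python3 m2.py side top wrist; ls pics
```

```text
time: 8.63
eef_pos: [0.5395, 0.0261, 0.2717]
orientation: [[0.105, 0.994, -0.0], [0.994, -0.105, -0.001], [-0.001, 0.0, -1.0]]
ft_force: [0.4, -0.3, -1.0]
grip_width: 0.0091
time: 9.3
eef_pos: [0.4812, -0.1583, 0.2718]
orientation: [[0.106, 0.994, -0.0], [0.994, -0.106, -0.001], [-0.001, 0.0, -1.0]]
ft_force: [0.2, -0.8, -1.8]
grip_width: 0.009
time: 9.72
eef_pos: [0.4672, -0.2043, 0.2717]
orientation: [[0.106, 0.994, 0.0], [0.994, -0.106, 0.0], [0.0, 0.0, -1.0]]
ft_force: [-0.0, 0.6, -1.1]
grip_width: 0.009
9.7167 [ 0.4672 -0.2043  0.2717] [-0.0121  0.5563 -1.1264] 0.00896290084645257 yaw_y -6.108808112753832
side second_template 0.61 [199.9, 434.9] [ 0.461  -0.1856  0.1236]
side second_template_seat 0.7 [158.7, 449.4] [ 0.4596 -0.2056  0.2371]
side first_template_seat 0.61 [148.1, 413.5] [ 0.5525 -0.2109  0.2205]
side hook_tip 0.68 [155.6, 428.7] [ 0.6188 -0.4864 -0.0008]
side hook_bar 0.96 [153.4, 413.3] [ 0.5518 -0.214   0.2034]
outline 0.64 [428.6, 133.5, 460.7, 206.3] tool-coords pct [[-0.25322762893265693, -0.007265356986526269, -0.032483162333606146], [0.012550488756473308, -
[... 3235 characters left out ...]
37070057, -0.0033575689632690696, 0.009433021890902317], [0.021302688031643167, 0.0009522933984579502, 0.02446616969744466], [0.02813722675654498, 0.004828336194743816, 0.030178557450556066]]
0.05 172 [[0.02774074237545914, -0.003349486173503928, 0.03842666026806916], [0.028000013788042424, 0.0005022833337006397, 0.04864998857178251], [0.028286367337733317, 0.004912092101236087, 0.060633678919910824]]
0.08 517 [[0.028081958756936514, -0.0030170729333082475, 0.06944264570885764], [0.036053181859558046, 0.0010885167657798743, 0.08006716921530331], [0.04590270950792275, 0.0048424838373013965, 0.09126386511031626]]
a.png
b.png
c.png
side_7.3.png
side_9.7.png
top_7.3.png
top_9.7.png
wrist_9.7.png
```

```bash
python3 -m inch '[[[0,0,0],[-0.008,0,0.0115],0],[[0,0,0],[0,0,0],0],[[0,0,0],[0,0,0],0],[[0,0,0],[0,0,0],0]]'
cat > m3.py <<'E'
from h import *
import sys
np.set_printoptions(precision=4,suppress=True)
o=robot.get_obs(); R,t=np.array(o["orientation"]),np.array(o["eef_pos"]); print(o["time"],t,o["ft_force"],o["grip_width"])
for n in ("top","wrist","side"):
    s=robot.snapshot(n); C=cloud(s); ok=s["z_map"]>0; cv2.imwrite("pics/%s_%.1f.png"%(n,o["time"]),s["color"])
    q=(C-t)@R; W=C[...,2]; hsv=cv2.cvtColor(s["color"],cv2.COLOR_BGR2HSV)
    near=ok&(C[...,0]>.4)&(C[...,0]<.7)&(C[...,1]<-.12)&(C[...,1]>-.32)
    blue=near&(hsv[...,0]>100)&(hsv[...,0]<130)&(hsv[...,1]>100)
    yel=near&(hsv[...,0]>20)&(hsv[...,0]<35)&(hsv[...,1]>150)&(W>.2)
    for nm,m in (("blue top",blue&(W>.21)),("tab",yel),("lip",near&~blue&~yel&(W>.207)&(W<.222)&(abs(C[...,1]+.217)<.012)&(C[...,0]<.54)),("bar",near&~blue&(abs(W-.202)<.005)&(abs(C[...,1]+.22)<.015)&(C[...,0]>.5)&(C[...,0]<.545))):
        P=q[m]
        if len(P)>5: print(n,nm,len(P),"tool pct",np.percentile(P,[3,50,97],axis=0).tolist(), "rect",cv2.minAreaRect(np.float32(P[:,:2]*1000)))
E
python3 m3.py
```

```text
time: 11.1
eef_pos: [0.4666, -0.212, 0.2604]
orientation: [[0.105, 0.994, -0.0], [0.994, -0.105, 0.0], [0.0, -0.0, -1.0]]
ft_force: [0.5, -0.3, -1.5]
grip_width: 0.009
11.1 [ 0.4666 -0.212   0.2604] [ 0.5154 -0.2876 -1.5481] 0.008979761923130186
top blue top 140 tool pct [[-0.009824566635340601, -0.023811402617105983, -0.17820456007401436], [0.012396567643412779, 0.08812290609405994, 0.04133255848544613], [0.03254547519330866, 0.09316481683233345, 0.04587809478883593]] rect ((23.32720947265625, 45.61973571777344), (47.431236267089844, 181.7535400390625), 13.62680435180664)
top tab 102 tool pct [[-0.0015508104414082655, -0.006800317526354833, -0.03851506127392605], [0.016697312243976973, -0.002334562526914175, -0.02590169805664253], [0.018427848638939735, 0.0018763661430360506, 0.02198747045271417]] rect ((14.845165252685547, -2.234403610229492), (35.572052001953125, 10.109013557434082), 6.421079635620117)
top lip 29 tool pct [[-0.003681964213900111, 0.041966941601004615, 0.04091347685313118], [0.001523692359205852, 0.05457029020318181, 0.046693073146964637], [0.003960567654188519, 0.
[... 2451 characters left out ...]
.98942565917969), 1.3908578157424927)
side lip 31 tool pct [[-0.01608617805095096, -0.006802403261830574, 0.039212710478493784], [0.0005988740500630854, 0.050724135329037565, 0.04801508522112527], [0.005656846705354195, 0.059650281437638286, 0.052053622668810105]] rect ((-5.369437217712402, 26.529380798339844), (22.38207244873047, 66.65361022949219), 0.4481905698776245)
side bar 26 tool pct [[-0.0007090729514129563, 0.057163298875752964, 0.0538445689960734], [0.00346138333194311, 0.06722420247291999, 0.05606363682614165], [0.0058222211076511534, 0.07654844130835436, 0.06124572386925761]] rect ((2.2182412147521973, 67.10462188720703), (21.28196907043457, 7.735807418823242), 85.60747528076172)
```

Everything agrees in the tool frame. The blue plate's centre is 91 mm ahead of the template (wrist and top cameras), and the lip runs from 51 to about 62 mm. Lateral offset is under 2 mm, and the seat is at z 0.218. I'll thread it with 76.5 mm of travel.

```bash
python3 -m inch '[[[0,0,0],[0,0.010,0],0],[[0,0,0],[0,0.015,0],0],[[0,0,0],[0,0.015,0],0],[[0,0,0],[0,0.005,0],0],[[0,0,0],[0,0.005,0],0],[[0,0,0],[0,0.005,0],0],[[0,0,0],[0,0,0],0]]'
python3 -m inch '[[[0,0,0],[0,0.005,0],0],[[0,0,0],[0,0.005,0],0],[[0,0,0],[0,0.005,0],0],[[0,0,0],[0,0.003,0],0],[[0,0,0],[0,0.0035,0],0],[[0,0,0],[0,0,0],0],[[0,0,0],[0,0,0],0],[[0,0,0],[0,0,0],0]]'
python3 m3.py | grep -v side; ls -t pics | head -3
```

```text
time: 11.83
eef_pos: [0.522, -0.2179, 0.2601]
orientation: [[0.104, 0.995, 0.0], [0.995, -0.104, -0.0], [-0.0, 0.0, -1.0]]
ft_force: [0.8, 0.1, -1.4]
grip_width: 0.0088
time: 12.5
eef_pos: [0.5426, -0.2201, 0.2601]
orientation: [[0.105, 0.995, -0.0], [0.995, -0.105, 0.0], [-0.0, -0.0, -1.0]]
ft_force: [-0.5, 0.6, -1.3]
grip_width: 0.009
12.5 [ 0.5426 -0.2201  0.2601] [-0.4808  0.5815 -1.2526] 0.009005490502670282
top blue top 129 tool pct [[-0.0036002988842227827, -0.029722250918422823, -0.1772520696630387], [0.017872873424252977, 0.012592336980036898, 0.04073798455517693], [0.034654739985238533, 0.0486980976431118, 0.047507644270744075]] rect ((24.313526153564453, 5.897392272949219), (58.24695587158203, 107.36750030517578), 5.367173194885254)
top tab 92 tool pct [[-0.0023922584164425336, -0.007149076805972567, -0.09570486309680008], [0.016741109211098542, -0.0025791521803297498, -0.022571017957634557], [0.020308470947007752, 0.0031305590392955306, 0.019780713014043036]] rect ((15.048669815063477, -2.7647271156311035), (9.864158630371094, 36.384944915771484), 80.13631439208984)
top l
[... 1346 characters left out ...]
 tool pct [[-0.000951930696061767, -0.023519674046598212, 0.045059572636476926], [0.002760826481771896, -0.018911658914026255, 0.04757457935389682], [0.00545062143279547, -0.014433179479421101, 0.052434618455195425]] rect ((2.2281405925750732, -18.99737548828125), (10.321063041687012, 7.711822032928467), 75.30541229248047)
wrist bar 251 tool pct [[-0.001256364927255687, -0.016697249973949946, 0.0535769703577093], [0.003599276360428898, -0.01070920508856929, 0.0577281108102799], [0.005621927194705384, -0.00557454500531981, 0.061906489369389014]] rect ((2.203193187713623, -12.438163757324219), (13.916966438293457, 7.530858993530273), 88.00630187988281)
side_12.5.png
wrist_12.5.png
top_12.5.png
```

Run:
```python
from h import *
a=cv2.imread("pics/side_12.5.png")[120:220,370:470]; b=cv2.imread("pics/wrist_12.5.png")
cv2.imwrite("pics/d.png",np.hstack([cv2.resize(a,(380,380),interpolation=2),cv2.resize(b[100:400,200:520],(405,380))]))
```

```text
(no output)
```

View pics/d.png

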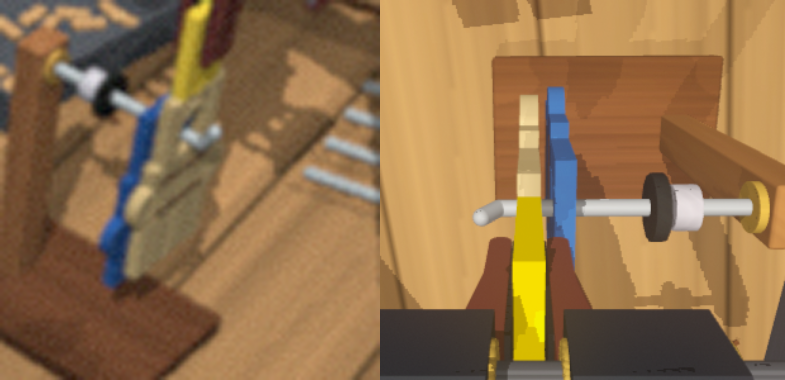

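The lip (crop px (487,215)) shows in front of the plywood plate, the plate is between the lip and the blue one, and the bar is through the hole. The black buffer is at crop px (655,207), well behind the blue plate. Lowering to just above seating.

```bash
python3 -m inch '[[[0,0,0],[0,0,0.004],0],[[0,0,0],[0,0,0.004],0],[[0,0,0],[0,0,0.004],0],[[0,0,0],[0,0,0.003],0],[[0,0,0],[0,0,0],0],[[0,0,0],[0,0,0],0],[[0,0,0],[0,0,0],0]]'
python3 - <<'E'
from h import *
np.set_printoptions(precision=4,suppress=True)
o=robot.get_obs(); R,t=np.array(o["orientation"]),np.array(o["eef_pos"])
s=robot.snapshot("wrist"); C=cloud(s); q=(C-t)@R
m=(s["z_map"]>0)&(abs(q[...,0])<.018)&(q[...,1]>.015)&(q[...,1]<.1)&(C[...,2]>.207)&(C[...,2]<.219)
h=np.histogram(q[m][:,1],np.arange(.0,.1,.003)); print(dict(zip((h[1]*1000).round(),h[0])))
E
```

```text
time: 13.23
eef_pos: [0.5428, -0.2201, 0.2452]
orientation: [[0.105, 0.995, 0.0], [0.995, -0.105, -0.0], [-0.0, 0.0, -1.0]]
ft_force: [0.4, 0.3, -0.4]
grip_width: 0.0088
{np.float64(0.0): np.int64(0), np.float64(3.0): np.int64(0), np.float64(6.0): np.int64(0), np.float64(9.0): np.int64(0), np.float64(12.0): np.int64(0), np.float64(15.0): np.int64(232), np.float64(18.0): np.int64(228), np.float64(21.0): np.int64(0), np.float64(24.0): np.int64(0), np.float64(27.0): np.int64(0), np.float64(30.0): np.int64(0), np.float64(33.0): np.int64(0), np.float64(36.0): np.int64(0), np.float64(39.0): np.int64(0), np.float64(42.0): np.int64(0), np.float64(45.0): np.int64(0), np.float64(48.0): np.int64(0), np.float64(51.0): np.int64(0), np.float64(54.0): np.int64(297), np.float64(57.0): np.int64(283), np.float64(60.0): np.int64(181), np.float64(63.0): np.int64(61), np.float64(66.0): np.int64(133), np.float64(69.0): np.int64(139), np.float64(72.0): np.int64(136), np.float64(75.0): np.int64(95), np.float64(78.0): np.int64(0), np.float64(81.0): np.int64(0), np.float64(84.0): np.int64(0), np.float64(87.0): np.int64(0), np.float64(90.0): np.int64(0), np.float64(93.0): np.int64(0), np.float64(96.0): np.int64(0)}
```

```bash
python3 -m inch '[[[0,0,0],[0,0.001,0],0],[[0,0,0],[0,0.001,0],0],[[0,0,0],[0,0.001,0],0],[[0,0,0],[0,0.001,0],0],[[0,0,0],[0,0.001,0],0],[[0,0,0],[0,0.001,0],0],[[0,0,0],[0,0.001,0],0],[[0,0,0],[0,0.001,0],0]]'
for i in 1; do python3 -m inch '[[[0,0,0],[0,0.001,0],0],[[0,0,0],[0,0.0015,0],0],[[0,0,0],[0,0.0015,0],0],[[0,0,0],[0,0.0015,0],0],[[0,0,0],[0,0.0015,0],0],[[0,0,0],[0,0.0015,0],0],[[0,0,0],[0,0.0015,0],0],[[0,0,0],[0,0.0015,0],0]]'; done
python3 -m inch '[[[0,0,0],[0,0.0015,0],0],[[0,0,0],[0,0.0015,0],0],[[0,0,0],[0,0.0015,0],0],[[0,0,0],[0,0.0015,0],0],[[0,0,0],[0,0.0015,0],0],[[0,0,0],[0,0.001,0],0],[[0,0,0],[0,0.001,0],0],[[0,0,0],[0,0.0005,0],0]]'
```

```text
time: 13.95
eef_pos: [0.5505, -0.2209, 0.2451]
orientation: [[0.105, 0.995, -0.001], [0.995, -0.105, 0.0], [-0.0, -0.001, -1.0]]
ft_force: [-0.8, 0.1, -1.2]
grip_width: 0.0091
time: 14.62
eef_pos: [0.5623, -0.2222, 0.2452]
orientation: [[0.105, 0.995, -0.0], [0.995, -0.105, -0.0], [-0.0, -0.0, -1.0]]
ft_force: [-0.6, 1.1, -1.8]
grip_width: 0.0089
time: 15.28
eef_pos: [0.5722, -0.2232, 0.2452]
orientation: [[0.105, 0.995, 0.0], [0.995, -0.105, -0.0], [-0.0, 0.0, -1.0]]
ft_force: [-0.6, -0.7, 0.7]
grip_width: 0.0087
```

```bash
python3 -m inch '[[[0,0,0],[0,0.001,0],0],[[0,0,0],[0,0.001,0],0],[[0,0,0],[0,0.001,0],0],[[0,0,0],[0,0.001,0],0],[[0,0,0],[0,0.001,0],0],[[0,0,0],[0,0.0005,0],0],[[0,0,0],[0,0.0005,0],0],[[0,0,0],[0,0,0],0]]'
python3 -m inch '[[[0,0,0],[0,0.0005,0],0],[[0,0,0],[0,0.0005,0],0],[[0,0,0],[0,0,0],0]]'
python3 m3.py | grep -E "^[0-9]|wrist"
```

```text
time: 15.95
eef_pos: [0.5782, -0.2239, 0.2452]
orientation: [[0.105, 0.995, 0.0], [0.995, -0.105, -0.0], [-0.0, 0.0, -1.0]]
ft_force: [0.5, 0.6, -1.5]
grip_width: 0.0088
time: 16.2
eef_pos: [0.5791, -0.224, 0.2452]
orientation: [[0.105, 0.994, 0.0], [0.994, -0.105, -0.0], [-0.0, 0.0, -1.0]]
ft_force: [0.4, -0.2, -0.7]
grip_width: 0.0086
16.2 [ 0.5791 -0.224   0.2452] [ 0.3875 -0.2354 -0.678 ] 0.008647671168307433
wrist blue top 950 tool pct [[0.001975487151739996, 0.0056160081009013945, 0.026638899340056466], [0.016670353016179074, 0.009606509529328287, 0.02790307582764749], [0.02891447190410705, 0.013456449281433221, 0.031940886248294505]] rect ((14.552063941955566, 9.603968620300293), (8.459190368652344, 29.443279266357422), 88.65005493164062)
wrist tab 6119 tool pct [[-0.009503412163900502, -0.018463926003989235, -0.10548988359788582], [0.01883632624628658, 0.0026758415055209684, -0.03370678549575398], [0.03137905004681729, 0.06595694079792372, 0.034887000537356466]] rect ((10.13436508178711, 11.9197998046875), (113.80286407470703, 46.84959030151367), 89.65141296386719)
wrist lip 293 tool pct [[-0.0011166870374570627, -0.05966324864855655, 0.03020660824408565], [0.002746003706989238, -0.0550163598761436, 0.03278156342955813], [0.0055056740544335596, -0.05076786281300336, 0.03754791777827707]] rect ((2.2043845653533936, -55.237056732177734), (10.71606159210205, 7.695683479309082), 87.46202087402344)
wrist bar 493 tool pct [[-0.0010688133886694008, -0.052710770946357496, 0.03889125158448174], [0.0033210772843100273, -0.04400223549804626, 0.04294979214498487], [0.005675208390663446, -0.03506112375064868, 0.04597828779584784]] rect ((2.318418264389038, -45.25853729248047), (21.854694366455078, 7.504673957824707), 89.73271179199219)
```

```bash
for i in 1; do python3 -m inch '[[[0,0,0],[0,0.0005,0],0],[[0,0,0],[0,0.0005,0],0],[[0,0,0],[0,0,0],0]]' | grep -E "force|eef"
python3 -m inch '[[[0,0,0],[0,0,0],0]]'| grep force
python3 -m inch '[[[0,0,0],[0,0.0005,0],0],[[0,0,0],[0,0,0],0]]' | grep -E "force|eef"
python3 -m inch '[[[0,0,0],[0,0,0],0]]'| grep force
python3 -m inch '[[[0,0,0],[0,0.0005,0],0],[[0,0,0],[0,0,0],0]]' | grep -E "force|eef"
python3 -m inch '[[[0,0,0],[0,0,0],0]]'| grep force; done
```

```text
eef_pos: [0.5801, -0.2241, 0.2452]
ft_force: [-0.8, -0.4, -0.8]
ft_force: [-0.5, 0.4, -0.9]
eef_pos: [0.5805, -0.2241, 0.2452]
ft_force: [-0.9, 0.3, -0.0]
ft_force: [-0.1, -0.4, -1.1]
eef_pos: [0.5811, -0.2242, 0.2452]
ft_force: [-1.1, 0.2, -0.2]
ft_force: [-0.5, 0.2, -1.0]
```

```bash
python3 -m inch '[[[0,0,0],[0,0.0005,0],0],[[0,0,0],[0,0,0],0]]' | grep -E "force|eef"
python3 -m inch '[[[0,0,0],[0,0,0],0]]'| grep force
python3 -m inch '[[[0,0,0],[0,0.0005,0],0],[[0,0,0],[0,0,0],0]]' | grep -E "force|eef"
python3 -m inch '[[[0,0,0],[0,0,0],0]]'| grep force
```

```text
eef_pos: [0.5816, -0.2242, 0.2452]
ft_force: [0.7, 1.3, -1.2]
ft_force: [-0.7, -0.4, -0.4]
eef_pos: [0.5821, -0.2243, 0.2452]
ft_force: [-0.5, -0.8, -0.5]
ft_force: [-0.6, -0.2, -0.7]
```

```bash
python3 -m inch '[[[0,0,0],[0,0.0005,0],0],[[0,0,0],[0,0,0],0]]' | grep -E "force|eef"
python3 -m inch '[[[0,0,0],[0,0,0],0]]'| grep force
python3 -m inch '[[[0,0,0],[0,0.0005,0],0],[[0,0,0],[0,0,0],0]]' | grep -E "force|eef"
python3 -m inch '[[[0,0,0],[0,0,0],0]]'| grep force
```

```text
eef_pos: [0.5826, -0.2243, 0.2452]
ft_force: [-0.8, 0.1, -0.3]
ft_force: [-0.2, 0.5, -1.5]
eef_pos: [0.5831, -0.2244, 0.2452]
ft_force: [-0.9, 0.8, 0.2]
ft_force: [-1.0, -0.0, -0.6]
```

```bash
python3 -m inch '[[[0,0,0],[0,0.0005,0],0],[[0,0,0],[0,0,0],0]]' | grep -E "force|eef"
python3 -m inch '[[[0,0,0],[0,0,0],0]]'| grep force
```

```text
eef_pos: [0.5835, -0.2244, 0.2452]
ft_force: [-0.5, -0.0, -0.6]
ft_force: [-0.1, -0.4, -0.7]
```

Run:
```python
from h import *
np.set_printoptions(precision=4,suppress=True)
o=robot.get_obs(); R,t=np.array(o["orientation"]),np.array(o["eef_pos"])
s=robot.snapshot("wrist"); C=cloud(s); q=(C-t)@R
cv2.imwrite("pics/e.png",cv2.resize(s["color"][200:360,280:480],(800,600)))
m=(s["z_map"]>0)&(abs(q[...,0])<.018)&(q[...,1]>.003)&(q[...,1]<.05)&(C[...,2]>.200)&(C[...,2]<.223)
h=np.histogram(q[m][:,1],np.arange(.0,.05,.001)); print([(round(a*1000),int(b)) for a,b in zip(h[1],h[0])])
```

```text
[(0, 0), (1, 0), (2, 0), (3, 0), (4, 0), (5, 22), (6, 67), (7, 71), (8, 66), (9, 64), (10, 64), (11, 65), (12, 66), (13, 62), (14, 52), (15, 79), (16, 80), (17, 101), (18, 107), (19, 111), (20, 105), (21, 24), (22, 12), (23, 22), (24, 114), (25, 73), (26, 74), (27, 72), (28, 73), (29, 74), (30, 68), (31, 70), (32, 75), (33, 73), (34, 73), (35, 67), (36, 6), (37, 21), (38, 22), (39, 25), (40, 24), (41, 23), (42, 25), (43, 27), (44, 22), (45, 25), (46, 25), (47, 27), (48, 25)]
```

View pics/e.png

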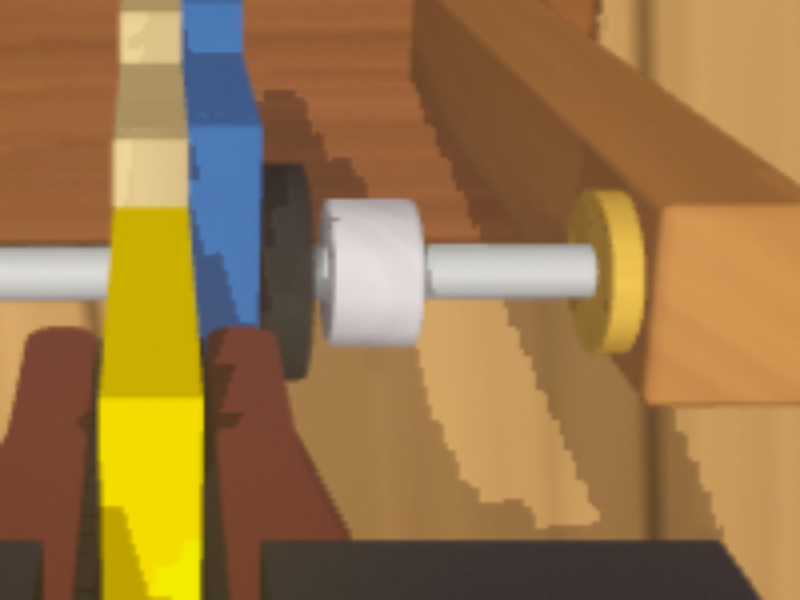

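The blue plate's rear face is within about a millimetre of the black buffer (crop col 262). Continuing in half-millimetre steps by feel.

```bash
for i in 1; do python3 -m inch '[[[0,0,0],[0,0.0005,0],0],[[0,0,0],[0,0,0],0]]' | grep -E "force|eef"
python3 -m inch '[[[0,0,0],[0,0,0],0]]'| grep force; python3 -m inch '[[[0,0,0],[0,0,0],0]]'| grep force; done
```

```text
eef_pos: [0.584, -0.2245, 0.2452]
ft_force: [0.1, -0.5, -0.0]
ft_force: [-0.8, 0.6, -0.6]
ft_force: [0.5, -0.1, -0.7]
```

```bash
for i in 1; do python3 -m inch '[[[0,0,0],[0,0.0005,0],0],[[0,0,0],[0,0,0],0]]' | grep -E "force|eef"
python3 -m inch '[[[0,0,0],[0,0,0],0]]'| grep force; python3 -m inch '[[[0,0,0],[0,0,0],0]]'| grep force; done
```

```text
eef_pos: [0.5842, -0.2245, 0.2451]
ft_force: [-1.3, 0.1, -0.4]
ft_force: [-1.1, -0.6, -0.3]
ft_force: [-1.4, -0.4, -0.1]
```

```bash
python3 -m inch '[[[0,0,0],[0,0.0004,0],0],[[0,0,0],[0,0,0],0]]' | grep -E "force|eef"
python3 -m inch '[[[0,0,0],[0,0,0],0]]'| grep force; python3 -m inch '[[[0,0,0],[0,0,0],0]]'| grep -E "force|eef"
```

```text
eef_pos: [0.5845, -0.2245, 0.2451]
ft_force: [-3.4, -0.5, 0.9]
ft_force: [-4.1, 0.8, 0.8]
eef_pos: [0.5846, -0.2246, 0.2451]
ft_force: [-3.0, -0.1, 0.3]
```

```bash
python3 -m inch '[[[0,0,0],[0,0.0004,0],0],[[0,0,0],[0,0,0],0]]' | grep -E "force|eef"
python3 -m inch '[[[0,0,0],[0,0,0],0]]'| grep force; python3 -m inch '[[[0,0,0],[0,0,0],0]]'| grep -E "force|eef"
```

```text
eef_pos: [0.5849, -0.2246, 0.2451]
ft_force: [-4.3, 1.4, 0.2]
ft_force: [-3.2, 0.1, 0.6]
eef_pos: [0.5849, -0.2246, 0.2451]
ft_force: [-4.4, 0.5, 1.3]
```

Stop felt: force x rose from about −0.5 to −4 N and held for over 0.5 s. Easing off 0.8 mm, then lowering until it rests on the bar.

```bash
python3 -m inch '[[[0,0,0],[0,-0.0004,0],0],[[0,0,0],[0,-0.0004,0],0],[[0,0,0],[0,0,0.0005],0],[[0,0,0],[0,0,0.0005],0],[[0,0,0],[0,0,0.0005],0],[[0,0,0],[0,0,0],0],[[0,0,0],[0,0,0],0]]' | grep -E "force|eef"
python3 -m inch '[[[0,0,0],[0,0,0],0]]'| grep -E "force|eef"
python3 -m inch '[[[0,0,0],[0,0,0.0005],0],[[0,0,0],[0,0,0],0]]'| grep -E "force|eef"
python3 -m inch '[[[0,0,0],[0,0,0],0]]'| grep -E "force|eef"
```

```text
eef_pos: [0.5847, -0.2245, 0.2436]
ft_force: [-2.9, 0.8, -0.1]
eef_pos: [0.5847, -0.2245, 0.2436]
ft_force: [-2.7, 1.0, 0.1]
eef_pos: [0.5846, -0.2246, 0.2432]
ft_force: [-2.8, 0.4, -0.5]
eef_pos: [0.5846, -0.2246, 0.2432]
ft_force: [-2.4, 1.3, -0.9]
```

```bash
python3 -m inch '[[[0,0,0],[0,0,0.0004],0],[[0,0,0],[0,0,0],0]]'| grep -E "force|eef"
python3 -m inch '[[[0,0,0],[0,0,0],0]]'| grep -E "force|eef"
```

```text
eef_pos: [0.5846, -0.2246, 0.2428]
ft_force: [-2.1, 0.6, -0.7]
eef_pos: [0.5846, -0.2246, 0.2428]
ft_force: [-1.9, -0.3, -1.0]
```

```bash
python3 -m inch '[[[0,0,0],[0,0,0.0005],0],[[0,0,0],[0,0,0],0]]'| grep -E "force|eef"
python3 -m inch '[[[0,0,0],[0,0,0],0]]'| grep -E "force|eef"
```

```text
eef_pos: [0.5846, -0.2246, 0.2426]
ft_force: [-2.6, 0.1, 2.1]
eef_pos: [0.5846, -0.2246, 0.2426]
ft_force: [-3.1, 1.6, 3.1]
```

```bash
python3 -m inch '[[[0,0,0],[0,0,0.0003],0],[[0,0,0],[0,0,0],0]]'| grep -E "force|eef"
python3 -m inch '[[[0,0,0],[0,0,0],0]]'| grep -E "force|eef"
```

```text
eef_pos: [0.5846, -0.2246, 0.2426]
ft_force: [-3.0, 1.3, 5.6]
eef_pos: [0.5846, -0.2246, 0.2426]
ft_force: [-3.3, 0.9, 5.1]
```

It rests on the bar (force z rose to +5 N). Easing slightly, then opening.

```bash
python3 -m inch '[[[0,0,0],[0,-0.0004,-0.0004],0],[[0,0,0],[0,0,0],0],[[0,0,0],[0,0,0],0.2],[[0,0,0],[0,0,0],0.2],[[0,0,0],[0,0,0],0.35],[[0,0,0],[0,0,0],0.35],[[0,0,0],[0,0,0],0.35],[[0,0,0],[0,0,0],0.35]]'
python3 -m inch '[[[0,0,0],[0,0,0],0.35],[[0,0,0],[0,0,0],0.35]]'
python3 m3.py | grep -E "^[0-9]|wrist"; ls -t pics|head -3
```

```text
time: 22.15
eef_pos: [0.5842, -0.2245, 0.2423]
orientation: [[0.105, 0.994, 0.0], [0.994, -0.105, -0.0], [-0.0, 0.0, -1.0]]
ft_force: [-0.4, -0.7, 0.2]
grip_width: 0.0306
time: 22.32
eef_pos: [0.5841, -0.2245, 0.2424]
orientation: [[0.105, 0.995, -0.0], [0.995, -0.105, -0.0], [-0.0, -0.0, -1.0]]
ft_force: [-0.0, 0.4, 0.5]
grip_width: 0.0309
22.3167 [ 0.5841 -0.2245  0.2424] [-0.0056  0.4081  0.4556] 0.030946623934675833
wrist blue top 1554 tool pct [[-0.02290182395622217, 0.005511079195914613, 0.023876301003016197], [0.008226985875270557, 0.009807157782438597, 0.02501503245282096], [0.028782577532067113, 0.013252815249390957, 0.026842954816130284]] rect ((1.8938770294189453, 9.476327896118164), (8.38830280303955, 54.7874755859375), 89.16986846923828)
wrist tab 6130 tool pct [[-0.009822529608960432, -0.01658678681923023, -0.10554729200880526], [0.019227827312741474, 0.0026797227659113186, -0.033595903565931874], [0.031291682663722446, 0.06091372217805662, 0.032005605241959244]] rect ((9.32762336730957, 15.056617736816406), (97.06449127197266, 47.34154510498047), 89.78548431396484)
wrist lip 304 tool pct [[-0.0010968826911963356, -0.06477951584913146, 0.027050388328754983], [0.0026903190140842143, -0.0600489457425816, 0.03014607533790844], [0.005405983489118755, -0.05588548751540019, 0.03507386213891097]] rect ((2.2033867835998535, -60.241249084472656), (10.030603408813477, 8.051395416259766), 71.27203369140625)
wrist bar 504 tool pct [[-0.0011579587854528204, -0.0576304046585652, 0.03593202975067708], [0.0033287080314788175, -0.04905174548868094, 0.04001475417507121], [0.0056646583149896085, -0.04033785388390984, 0.04367876713325921]] rect ((2.261284589767456, -49.92607879638672), (7.693568706512451, 21.239316940307617), 1.010902762413025)
side_22.3.png
wrist_22.3.png
top_22.3.png
```

Released: forces are near zero and the template still stands between the open fingers. Retracting straight up, then checking.

```bash
python3 -m inch '[[[0,0,0],[0,0,-0.005],0.35],[[0,0,0],[0,0,-0.01],0.35],[[0,0,0],[0,0,-0.02],0.35],[[0,0,0],[0,0,-0.025],0.35],[[0,0,0],[0,0,-0.025],0.35],[[0,0,0],[0,0,-0.025],0.35],[[0,0,0],[0,0,0],0.35],[[0,0,0],[0,0,0],0.35]]'
python3 -m inch '[[[0,0,0],[0,0,0],0.35],[[0,0,0],[0,0,0],0.35],[[0,0,0],[0,0,0],0.35],[[0,0,0],[0,0,0],0.35],[[0,0,0],[0,0,0],0.35],[[0,0,0],[0,0,0],0.35]]' | grep -E "force|eef"
python3 m3.py | grep -E "^[0-9]|blue|tab"
python3 - <<'E'
from h import *
import glob,os
T="%.1f"%robot.get_obs()["time"]
f=lambda n: cv2.imread(max(glob.glob("pics/%s_*.png"%n),key=os.path.getmtime))
cv2.imwrite("pics/f.png",np.hstack([cv2.resize(f("side")[110:220,350:460],(400,400),interpolation=2),cv2.resize(f("wrist")[60:460,180:580],(400,400))]))
for n,l in(("top","sanding_block"),("top","mallet"),("top","glue")):
    s=robot.snapshot(n)if l=="sanding_block" else s
    for d in robot.outline_of(n,l)[:1]:
        P=cloud(s)[d["region"]&(s["z_map"]>0)];print(l,d["rect"],np.percentile(P,[2,50,98],axis=0).round(3).tolist())
E
```

```text
time: 23.13
eef_pos: [0.5851, -0.225, 0.3551]
orientation: [[0.105, 0.994, 0.004], [0.995, -0.105, -0.002], [-0.002, 0.005, -1.0]]
ft_force: [-0.5, 0.2, 0.5]
grip_width: 0.0305
eef_pos: [0.5839, -0.2244, 0.3518]
ft_force: [-0.3, 0.2, -0.0]
23.6333 [ 0.5839 -0.2244  0.3518] [-0.2622  0.1549 -0.0144] 0.031060745558538556
top blue top 116 tool pct [[-0.01843099230039508, -0.054788141538941855, -0.23034627971368418], [0.018045655426468646, 0.008675719468809823, 0.1327270259065372], [0.03261983467516901, 0.036893355255840504, 0.14028277995980667]] rect ((9.505249977111816, -52.38787841796875), (59.88530349731445, 267.8603820800781), 3.5223135948181152)
top tab 216 tool pct [[-0.01603546302237686, -0.007181330724417983, 0.07177184987093506], [0.005183877531849439, -0.003976259424443362, 0.07761833538863153], [0.01818739370405864, 0.001544718242972016, 0.12686466636945642]] rect ((0.24393272399902344, -2.879033088684082), (38.0529899597168, 9.681391716003418), 0.27375200390815735)
wrist blue top 633 tool pct [[-0.023264102884402043, 0.006320128278739598, 0.1331337296779163], [0.009420199846
[... 859 characters left out ...]
42.323333740234375), 89.51467895507812)
side tab 270 tool pct [[-0.016861603101920523, -0.007414874478805402, 0.07170777438656191], [0.006911356415725905, -0.005190136600288909, 0.09726116465190277], [0.019955111587403665, 0.0030887368310901597, 0.12930914870633892]] rect ((7.200653076171875, -6.2611236572265625), (47.760398864746094, 54.30546569824219), 22.72226333618164)
sanding_block [323.9, 319.5, 371.5, 348.3] [[0.368, -0.027, 0.017], [0.396, 0.016, 0.03], [0.423, 0.061, 0.036]]
mallet [306.4, 107.6, 352.9, 215.8] [[0.636, 0.02, 0.015], [0.684, 0.061, 0.046], [0.856, 0.098, 0.063]]
glue [457.9, 131.3, 490.1, 165.0] [[0.754, -0.255, 0.006], [0.772, -0.226, 0.081], [0.801, -0.211, 0.123]]
```

View pics/f.png

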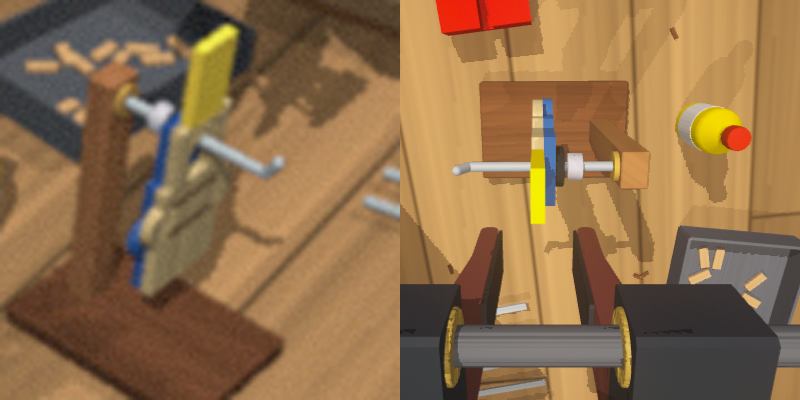

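The plywood plate hangs on the bar between the lip and the blue plate, close against the blue one, with the buffer behind and the gripper clear. Handing in.

```bash
python3 -c "
from workcell import robot
print(robot.sign_off())"
```

```text
the job is handed in; nothing more can be done
None
```

The plywood template with the yellow tab now hangs on the hook in front of the blue one, close against it, and I handed the job in at about 24 s. No verdict was reported.

- **Pushing to the stop:** I slid the pair back until the push force rose from about 0.5 N to about 4 N. It held there for roughly 0.5 s, with no reading above 4.4 N. I then eased off, lowered the template until the bar carried it (about 5 N downward), opened the fingers and went straight up.
- **Final pictures:** Both plates hang upright and touching, behind the lip and up against the buffer. The seat points are about 10 mm apart, the tab top is at about z 0.276 as expected, and the gripper is about 75 mm clear above.
- **Bystanders:** The sanding block, mallet and glue bottle measure within about 2 mm of where they started (within camera noise).
- **Disagreements:** The top and side cameras read about 2–3 mm short along the hook compared with the wrist camera. I used offsets measured within one camera's image to allow for this. I eased off 0.8 mm from the stop, but about 2–3 N of push remained until just before release, so the pair stayed pressed lightly on the buffer.

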